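# Close up the loaded micro-centrifuge

## Task

The tubes are already in the centrifuge. Take the rotor's lid from the bench and set it down on the rotor so that it lies flat inside the rotor's rim, letting go only once it is down; then bring the centrifuge's hinged lid down, without slamming it, until it is fully shut. Leave the tube rack, the blue tube block and the brown bottle where they stand.

Things in the scene. Friction and masses are not known exactly. Their poses are not given: they have to be found in the camera images.
- centrifuge: White bench-top centrifuge, fixed: 226 mm wide, flat deck 120 mm high with a round bowl 172 mm across. Origin on the bench under the bowl's centre (rotor axis). x points to its back (back face +120 mm, front panel to -155 mm), y to its left as seen from its front, z up. Front faces the robot, turned up to 0.35 rad; stands left or right, with the rotor's lid on the other side.
- rotor_seat (a point): Centre of the rotor's ledge on the rotor axis, 95 mm above the bench, 25 mm below the deck; axes as the centrifuge's. The dark rotor spins freely about the vertical. The ledge, on which its lid rests, is a flat ring of radius 57 to 68 mm; round it a rim stands 9 mm higher, inner radius 68 mm (4 mm of play round the lid). The tubes lie below the ledge.
- rotor_lid: The rotor's lid: flat aluminium disc 128 mm across, 6 mm thick, with a round black knob 26 mm across and 28 mm high on its middle; about 0.16 kg. Lies flat on the bench, knob up. Origin at the centre of the disc's underside, z up through the knob (knob top 34 mm above the origin).
- rotor_lid_knob (a point): Point on the rotor lid's knob axis, 22 mm above the disc's underside: where to grip the knob.
- lid (a joint): Angle of the centrifuge's hinged lid: 0 fully shut (on its stop), 1.57 standing upright; starts at 1.40 to 1.65. The hinge is stiff (0.55 N m of friction, lid 0.40 kg): the lid stays at any angle where it is left, so it must be pushed all the way; a few newtons are enough. No latch has to be worked.
- lid_hinge (a point): Middle of the lid's hinge line, fixed to the machine: 105 mm behind the rotor axis, 122 mm above the bench; hinge line along the machine's y; the lid opens up and back. The lid is a grey hollow shell 206 mm wide; front face 195 mm from the hinge line; outer face 34 mm from the underside plane, which holds the hinge line; hollow 24 mm deep inside, so it clears the knob.
- lid_lip (a point): Outer end, at its middle, of the black finger lip on the front edge of the centrifuge's lid, 213 mm from the hinge line; moves with the lid. The lip is 90 mm wide, 12 mm thick, stands 18 mm out from the front face; its middle plane is 12 mm from the lid's underside plane.
- tube_rack: Bystander: blue rack full of capped tubes, 80 x 210 x 108 mm, beyond the work. Origin at the centre of its underside, long side along its y.
- tube_block: Bystander: low blue block for small tubes, 85 x 125 x 45 mm, far to one side. Origin at the centre of its underside.
- reagent_bottle: Bystander: brown bottle with a blue cap, 68 mm across, 135 mm high, far to the other side. Origin at the centre of its underside.
There are look-alikes about, which are no part of the job. Several things look just like the rotor_lid: the one meant starts farthest from the robot's base.

How it is judged:
On the way, in this order (a step that is already met when the one before it is completed fails the run):
1. the rotor's lid lies flat on the rotor's ledge inside the rim, and the fingers have let it go (horizontal distance between rotor_lid and rotor_seat below 0.008 m and z of rotor_lid in the frame of rotor_seat below 0.003 m and angle between rotor_lid's own z axis and vertical below 0.04 rad and contact force between the fingers and rotor_lid below 0.3 N), for 0.2 s.
2. the centrifuge's lid is fully shut (value of joint lid below 0.035 rad), for 0.2 s.
At the end, for the whole second after the job is handed in: The rotor's lid lies at rest, knob up and flat (within 0.04 rad), on the rotor's ledge inside the rim (within 8 mm of the axis and 3 mm of the ledge's height), and the centrifuge's lid is shut to within 0.035 rad of its stop (horizontal distance between rotor_lid and rotor_seat below 0.008 m and z of rotor_lid in the frame of rotor_seat below 0.003 m and angle between rotor_lid's own z axis and vertical below 0.04 rad and value of joint lid below 0.035 rad and linear speed of rotor_lid below 0.02 m/s); the robot touches nothing.
It fails at once if the rotor's lid was dropped: let go more than 20 mm above the rotor's ledge (horizontal distance between rotor_lid and rotor_seat below 0.08 m and z of rotor_lid in the frame of rotor_seat above 0.02 m and contact force between the fingers and rotor_lid below 0.05 N).
It fails at once if the centrifuge's lid was slammed: faster than 2.5 rad/s over the last 0.2 rad (value of joint lid below 0.2 rad and velocity of joint lid below -2.5 rad/s).
It fails at once if the tube rack was disturbed (moved over 20 mm) (distance of tube_rack from where it was at the start of the episode above 0.02 m).
It fails at once if the blue tube block was disturbed (moved over 20 mm) (distance of tube_block from where it was at the start of the episode above 0.02 m).
It fails at once if the brown bottle was disturbed (moved over 20 mm) (distance of reagent_bottle from where it was at the start of the episode above 0.02 m).
It also fails if it takes over 67 s, if anything falls off the work surface, if the arm or the gripper's body presses on something with over 40 N, if the wrist force passes 120 N, or if a joint passes its speed limit or range.

## Robot

A 6-joint arm with a two-finger parallel gripper is mounted at the origin on the work surface. World frame = base frame: x ahead of the robot, y to its left, z up, the work surface at z = 0. Lengths are in m, angles in rad, forces in N, time in s.
With the tool pointing down it reaches from about 0.35 to 0.85 m from the base axis. Payload 8.1 kg.
Tool frame: the origin (TCP) lies on the mounting face of the last link; the fingertips stand 186 mm ahead of it and the grasp point (between the pads) lies 167 mm ahead of it (grip_point_offset is the distance from the TCP to the grasp point, in m); z points along the fingers, y is the direction in which the jaws open and shut (so a half turn about z gives the same grasp; the last joint's range is limited). The gripper opens to 93 mm and grips with 3 to 60 N. Pads are 15 mm wide; open, the fingers measure 128 mm over their backs; the gripper's body (75 mm by 188 mm) begins 65 mm behind the grasp point.
Start: joints at [-1.301, 0.13, 1.488, -0, 1.523, -0.085], TCP at [0.208, -0.563, 0.405] pointing down, gripper open.
Joint ranges: [-2.96, 2.96], [-0.89, 2.26], [0.02, 2.5], [-1.34, 4.48], [0, 2.73], [-2.66, 2.66]. Speed limits (rad/s): [2.39, 2.39, 2.79, 3.14, 3.14, 3.14].

## Interface

Orientations are given as a rotation vector (axis times angle).
In Python, from plant import read_state, read_camera, close_job, grip_point_offset gives the robot as it stands.
- The arm moves only by the shell command python3 -m creep 'ROWS' [OPENING] [FORCE]. ROWS is JSON, a list of rows, each a list of 2 entries, a list of its own where there are three numbers: the shift along the tool's x, y, z in cm, then the turn, a rotation vector about the tool's x, y, z in degrees. In form: [[[tx, ty, tz], [rx, ry, rz]], ...]. A call has 1 to 12 rows; each row shifts and turns the commanded pose from where the row before left it, along the tool's axes as they then stand; what a row does not reach is not made up. A row lasts 1/12 s, in which the tool goes at most 41.7 mm and 7.16 degrees, less where a joint would pass 70% of its speed; a pose out of reach is approached as far as the arm can. A call is refused whole if a number of a shift passes 4.17 or a number of a turn 7.16, either way. A call with a gripper value outside its range is refused whole. OPENING is the opening in per cent of the stroke, from 0 (shut) to 100 (fully open), set as the call begins (- or left out, the last holds). The fingers move at their own pace and stop on an object; FORCE is the grip in N (left out, the last holds). Time passes only in rows, so rows that do not move let the fingers close. It gives the time, the measured TCP pose, the force and the opening at its end, in the units of the state.
- read_state(): the state, without advancing time (a new reading comes with each control period).
- read_camera(name): name is "side" or "top"; returns a dict with "img" (384x512x3 uint8, red, green, blue), "K" (3x3 intrinsics, pixels), "T" (4x4, takes a point from camera to world coordinates). Camera axes: x right, y down, z forward; pixel columns grow to the right and rows downward; lengths in m; the calibration is good to about 2 mm. A picture is of the moment at which its call begins. There is no depth.
- close_job(): hands the job in, once; it reports no verdict.
The state is a dict: "t": time; "q": joint angles; "dq": joint speeds; "joint_torque": joint torques, N m; "tool_pos": TCP position; "orientation": TCP orientation; "force": force on the tool from outside, world axes, zero at the start; "wrist_torque": the same for the moment, N m; "opening": finger opening in m.
Only numpy, scipy, OpenCV 4.12 (cv2) and the standard library are available. Lean on these libraries where they do the work, as an engineer would, in place of code of your own. Each camera call takes 0.05 s, during which the arm holds its last target.

## Working session

There is one attempt and no reset: what is moved stays moved. The work goes in short steps, Python scripts to look and compute and a shell command to move; the robot and the scene stay as the last step left them, time stands still between calls to the robot, and variables do not carry over. Pictures are saved under pics/ and viewed, and the job is handed in when it is done.

```bash
ls; mkdir -p pics; python3 - <<'E'
from plant import *
import cv2,numpy as np
s=read_state();print(s['t'],s['tool_pos'],s['orientation'],s['opening'],s['force'],grip_point_offset if not callable(grip_point_offset) else grip_point_offset())
for n in('side','top'):
    c=read_camera(n);cv2.imwrite(f'pics/{n}0.png',c['img'][:,:,::-1]);print(n,c['K'].tolist(),np.round(c['T'],4).tolist())
    np.savez(f'{n}0.npz',**c)
E
```

```text
pics
0.0 [ 0.20839223 -0.56238983  0.40368029] [-3.09044232e+00 -5.54048279e-01  3.38363347e-04] 0.09292747853264735 [-0.7381105  -0.37342595  0.91227824] 0.1673
side [[475.4103625998161, 0.0, 250.06559646397608], [0.0, 475.4103625998161, 198.58027470616392], [0.0, 0.0, 1.0]] [[0.9869, -0.1272, 0.0997, 0.3735], [-0.1606, -0.7025, 0.6933, -1.0718], [-0.0182, -0.7002, -0.7137, 1.1843], [0.0, 0.0, 0.0, 1.0]]
top [[471.26788843313705, 0.0, 263.50748550665014], [0.0, 471.26788843313705, 191.25786557570336], [0.0, 0.0, 1.0]] [[0.0107, -0.9982, 0.0598, 0.401], [-0.9999, -0.0106, 0.0024, 0.0054], [-0.0017, -0.0598, -0.9982, 1.8267], [0.0, 0.0, 0.0, 1.0]]
```

View pics/side0.png

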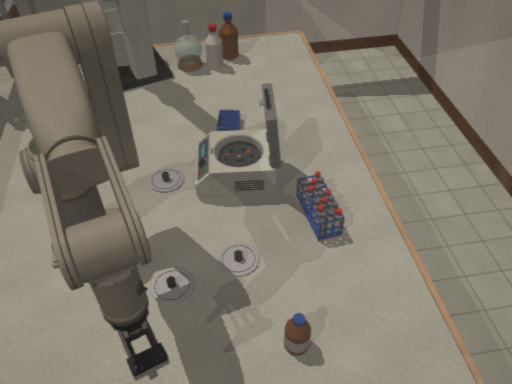

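View pics/top0.png

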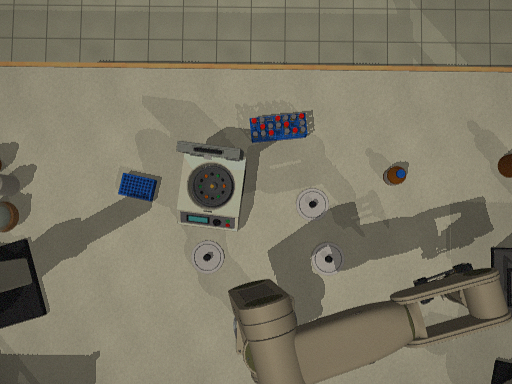

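Candidates for the rotor's lid, in top/side pixels: A (312,204)/(240,260), B (326,259)/(173,284), C (208,257)/(167,180). A looks farthest from the base. I'll measure all three and crop closely.

```bash
cat > h.py <<'E'
import numpy as np,cv2
def ray(c,u,v):
    d=np.linalg.inv(c['K'])@[u,v,1.]; return c['T'][:3,3],c['T'][:3,:3]@d
def plane(c,u,v,z):
    o,d=ray(c,u,v); return o+d*(z-o[2])/d[2]
def proj(c,p):
    q=np.linalg.inv(c['T'])@np.r_[p,1]; q=c['K']@q[:3]; return q[:2]/q[2]
def tri(c1,p1,c2,p2):
    A=[];b=[]
    for c,p in((c1,p1),(c2,p2)):
        o,d=ray(c,*p);d=d/np.linalg.norm(d);P=np.eye(3)-np.outer(d,d);A.append(P);b.append(P@o)
    return np.linalg.lstsq(np.vstack(A),np.hstack(b),rcond=None)[0]
E
python3 - <<'E'
from h import *
T=dict(np.load('top0.npz'));S=dict(np.load('side0.npz'))
for n,t,s in(('A',(312,204),(240,260)),('B',(326,259),(173,284)),('C',(208,257),(167,180))):
    p=plane(T,*t,.02);print(n,p,np.hypot(*p[:2]),tri(T,t,S,s))
def crop(im,x0,y0,x1,y1,k): return cv2.resize(im[y0:y1,x0:x1,::-1],None,fx=k,fy=k,interpolation=cv2.INTER_CUBIC)
cv2.imwrite('pics/cA.png',np.hstack([crop(T['img'],287,179,337,229,8),crop(S['img'],215,235,265,285,8)]))
cv2.imwrite('pics/cT.png',crop(T['img'],165,130,260,240,5))
cv2.imwrite('pics/cS.png',crop(S['img'],185,75,295,205,4))
E
```

```text
A [ 0.46221707 -0.17672855  0.02      ] 0.4948510929447284 [ 4.64120920e-01 -1.78821967e-01 -1.01282086e-04]
B [ 0.25336774 -0.23096529  0.02      ] 0.34284133002272343 [ 0.25390538 -0.2332814   0.00180173]
C [0.25606082 0.21844706 0.02      ] 0.3365802446700477 [0.25573306 0.2201318  0.00578399]
```

View pics/cA.png

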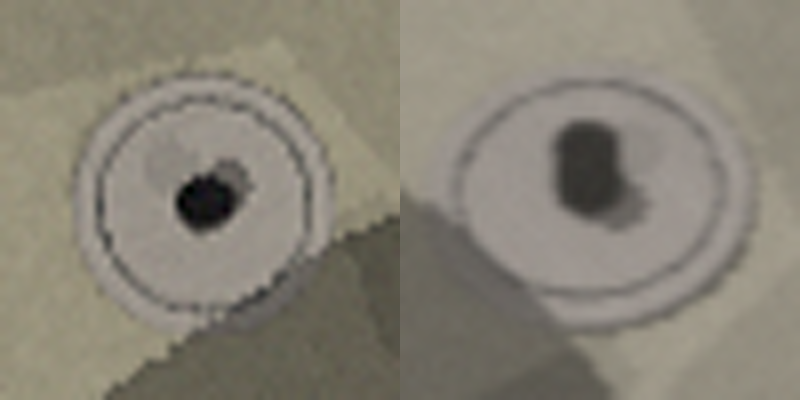

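View pics/cT.png

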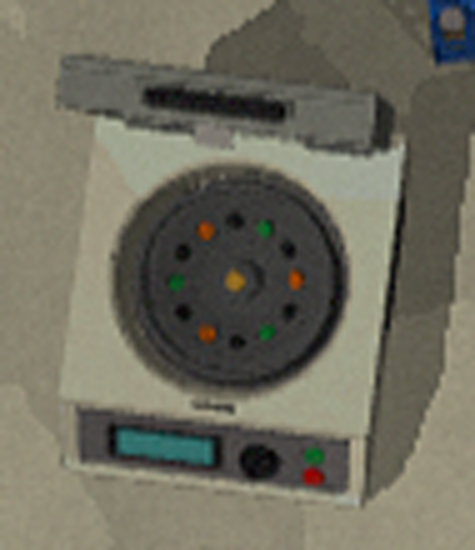

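View pics/cS.png

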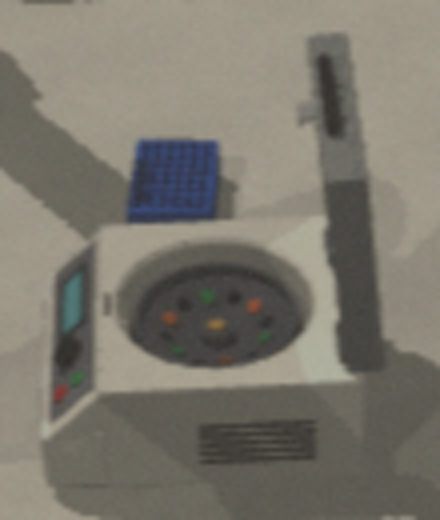

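A (312,204 top; 240,260 side) is 0.495 m out against 0.34 m for B and C, so A is the one, and the crop shows a disc with a black knob. Tubes in the rotor give its centre. Next I'll measure the knob, rotor centre and lid lip.

```bash
python3 - <<'E'
from h import *
T=dict(np.load('top0.npz'));S=dict(np.load('side0.npz'))
def cents(c,box,f,amin=3):
    x0,y0,x1,y1=box;im=c['img'][y0:y1,x0:x1].astype(int)
    m=f(im).astype(np.uint8);n,_,st,ce=cv2.connectedComponentsWithStats(m,connectivity=8)
    return [(round(ce[i][0]+x0,2),round(ce[i][1]+y0,2),int(st[i,4])) for i in range(1,n) if st[i,4]>=amin]
dark=lambda th:(lambda im:im.max(2)<th)
print('knob',cents(T,(300,192,325,217),dark(60)),cents(S,(225,240,255,275),dark(90),10))
sat=lambda im:(im.max(2)-im.min(2))>35
print('tubesT',cents(T,(190,165,232,205),sat));print('tubesS',cents(S,(212,135,265,170),sat,2))
print('lip',cents(T,(190,140,226,158),dark(60)),cents(S,(258,83,278,115),dark(70)))
# disc: pale mask
for c,b in((T,(290,182,335,227)),(S,(212,236,268,285))):
    hsv=cv2.cvtColor(c['img'],cv2.COLOR_RGB2HSV);x0,y0,x1,y1=b
    m=(hsv[y0:y1,x0:x1,1]<28).astype(np.uint8);m=cv2.morphologyEx(m,cv2.MORPH_CLOSE,np.ones((3,3)))
    cs=max(cv2.findContours(m,0,2)[0],key=cv2.contourArea);h=cv2.convexHull(cs)
    print('disc',cv2.fitEllipse(h),x0,y0)
# bowl dark edges / deck white quad
hsv=cv2.cvtColor(T['img'],cv2.COLOR_RGB2HSV)
E
```

```text
knob [(np.float64(312.16), np.float64(203.76), 37)] [(np.float64(238.18), np.float64(255.85), 79)]
tubesT [(np.float64(205.64), np.float64(175.55), 11), (np.float64(217.5), np.float64(175.0), 6), (np.float64(211.5), np.float64(185.71), 14), (np.float64(223.8), np.float64(185.5), 10), (np.float64(199.88), np.float64(185.88), 8), (np.float64(206.0), np.float64(196.2), 10), (np.float64(217.88), np.float64(195.88), 8)]
tubesS [(np.float64(248.0), np.float64(151.0), 9), (np.float64(226.88), np.float64(154.12), 8), (np.float64(238.56), np.float64(155.67), 9)]
lip [(np.float64(207.5), np.float64(150.07), 121)] [(np.float64(267.05), np.float64(98.8), 66)]
disc ((22.003515243530273, 22.104084014892578), (32.17121124267578, 32.44827651977539), 117.56735229492188) 290 182
disc ((25.939517974853516, 23.272357940673828), (33.625755310058594, 41.751338958740234), 83.73908996582031) 212 236
```

```bash
python3 - <<'E'
from h import *
T=dict(np.load('top0.npz'));S=dict(np.load('side0.npz'))
print('disc tri',tri(T,(312.0,204.1),S,(237.94,259.27)),plane(T,312,204.1,.006),plane(S,237.94,259.27,.006))
print('knob tri',tri(T,(312.16,203.76),S,(238.18,255.85)),plane(T,312.16,203.76,.034),plane(S,238.18,255.85,.022))
print('hub tri',tri(T,(211.5,185.71),S,(238.56,155.67)))
for z in(.085,.095): print('rotor',plane(T,211.78,185.67,z))
print('hub side',plane(S,238.56,155.67,.095))
print('tube1',tri(T,(223.8,185.5),S,(239,165)))
print('lip',tri(T,(207.5,150.07),S,(267.05,98.8)))
# yaw: deck corners from crop px (front/back edges) z=.12
for u,v in((105,122),(404,150),(62,402),(368,438)):
    print('deckcorner',plane(T,165+u/5,130+v/5,.12))
E
```

```text
disc tri [ 0.46075495 -0.17824214  0.00421717] [ 0.46230517 -0.17814153  0.006     ] [ 0.4590129  -0.17956582  0.006     ]
knob tri [ 0.4618755  -0.1772849   0.01988775] [ 0.4626622  -0.17592168  0.034     ] [ 0.46044324 -0.17888673  0.022     ]
hub tri [0.52129757 0.20127731 0.09633349]
rotor [0.52399943 0.2014325  0.085     ]
rotor [0.52329313 0.2003069  0.095     ]
hub side [0.51972669 0.20281288 0.095     ]
tube1 [0.51950921 0.15649989 0.09244125]
lip [0.61943016 0.19002619 0.32705482]
deckcorner [0.63481769 0.29347585 0.12      ]
deckcorner [0.6165685  0.07517038 0.12      ]
deckcorner [0.43046732 0.32042662 0.12      ]
deckcorner [0.40681368 0.09849452 0.12      ]
```

```bash
cat > g.py <<'E'
import sys,numpy as np
from plant import read_state
from scipy.spatial.transform import Rotation as R
# args: grip-point target x y z [tool-y heading deg wanted]
s=read_state();Rt=R.from_rotvec(s['orientation']);M=Rt.as_matrix()
g=np.array(s['tool_pos'])+M[:,2]*.1673
y=np.degrees(np.arctan2(M[1,1],M[0,1]))
print('t',round(s['t'],2),'grip',np.round(g,4),'yhead',round(y,1),'zaxis',np.round(M[:,2],3),'F',np.round(s['force'],1),'op',round(s['opening'],4),'q',np.round(s['q'],2))
if len(sys.argv)>3:
    d=M.T@(np.array(list(map(float,sys.argv[1:4])))-g);print('tool shift cm',np.round(d*100,2))
if len(sys.argv)>4: print('turn about tool z deg',round((y-float(sys.argv[4])+180)%360-180,1))
E
python3 g.py 0.461 -0.178 0.16 -96.2
```

```text
t 0.1 grip [ 0.2083 -0.5622  0.2365] yhead -69.7 zaxis [-0.     0.002 -1.   ] F [ 0.3 -0.1 -0.1] op 0.0932 q [-1.3   0.13  1.49 -0.    1.52 -0.09]
tool shift cm [ 37.04 -27.23   7.7 ]
turn about tool z deg 26.5
```

```bash
python3 -m creep '[[[2,-1.4,0.3],[0,0,0]],[[2,-1.4,0.3],[0,0,0]],[[2,-1.4,0.3],[0,0,0]],[[2,-1.4,0.3],[0,0,0]],[[2,-1.4,0.3],[0,0,0]],[[2,-1.4,0.3],[0,0,0]],[[2,-1.4,0.3],[0,0,0]],[[2,-1.4,0.3],[0,0,0]],[[2,-1.4,0.3],[0,0,0]],[[2,-1.4,0.3],[0,0,0]],[[2,-1.4,0.3],[0,0,0]],[[2,-1.4,0.3],[0,0,0]]]' 100 20; python3 g.py 0.461 -0.178 0.13 -96.2
```

```text
t: 1.1
tool_pos: [0.3755, -0.3205, 0.3682]
orientation: [-3.092, -0.554, 0.001]
force: [-0.2, 0.0, -0.4]
opening: 0.0934
t 1.1 grip [ 0.3755 -0.3204  0.2009] yhead -69.7 zaxis [-0.     0.001 -1.   ] F [-0.2  0.  -0.4] op 0.0934 q [-0.81 -0.14  1.82  0.    1.46  0.41]
tool shift cm [ 12.97 -10.38   7.09]
turn about tool z deg 26.5
```

```bash
python3 -m creep '[[[2,-1.6,1],[0,0,0]],[[2,-1.6,1],[0,0,0]],[[2,-1.6,1],[0,0,0]],[[2,-1.6,1],[0,0,0]],[[2,-1.6,1],[0,0,0]],[[2,-1.6,1],[0,0,0]],[[0.5,-0.4,0.5],[0,0,0]],[[0,0,0],[0,0,6.6]],[[0,0,0],[0,0,6.6]],[[0,0,0],[0,0,6.6]],[[0,0,0],[0,0,6.6]],[[0,0,0],[0,0,0]]]'; python3 g.py 0.461 -0.178 0.06 -96.2; python3 - <<'E'
from plant import *
import numpy as np,cv2
a=[]
for n,b in(('top',(270,160,370,260)),('side',(190,200,290,300))):
    c=read_camera(n);np.savez(n+'1.npz',**c);x0,y0,x1,y1=b
    a.append(cv2.resize(c['img'][y0:y1,x0:x1,::-1],None,fx=4,fy=4,interpolation=2))
cv2.imwrite('pics/p1.png',np.hstack(a))
E
```

```text
t: 2.1
tool_pos: [0.4573, -0.1849, 0.3035]
orientation: [3.137, -0.175, -0.001]
force: [-0.9, 0.1, -0.1]
opening: 0.0929
t 2.1 grip [ 0.4572 -0.1849  0.1362] yhead -96.4 zaxis [-0.001 -0.    -1.   ] F [-0.9  0.1 -0.1] op 0.0929 q [-0.49 -0.09  1.9  -0.    1.33  1.19]
tool shift cm [ 0.3  -0.73  7.62]
turn about tool z deg -0.2
```

View pics/p1.png

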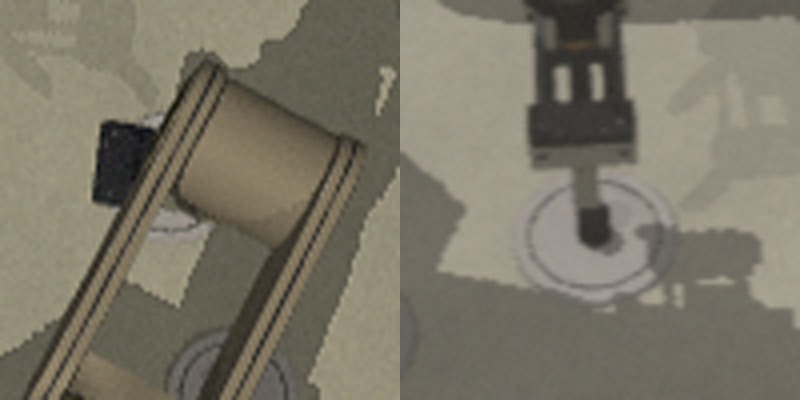

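```bash
python3 -m creep '[[[0.3,-0.7,1],[0,0,0]],[[0,0,1.2],[0,0,0]],[[0,0,1.5],[0,0,0]],[[0,0,1.5],[0,0,0]],[[0,0,1.4],[0,0,0]],[[0,0,1.0],[0,0,0]],[[0,0,0],[0,0,0]],[[0,0,0],[0,0,0]]]'; python3 g.py 0.461 -0.178 0.027 -96.2
```

```text
t: 2.87
tool_pos: [0.4609, -0.1775, 0.2266]
orientation: [-3.136, 0.165, 0.003]
force: [-0.1, 0.3, 1.0]
opening: 0.0934
t 2.87 grip [ 0.4606 -0.1773  0.0593] yhead -96.0 zaxis [-0.002  0.001 -1.   ] F [-0.1  0.3  1. ] op 0.0934 q [-0.47  0.01  1.95  0.    1.18  1.2 ]
tool shift cm [0.06 0.07 3.23]
turn about tool z deg 0.2
```

```bash
python3 - <<'E'
from plant import *
import numpy as np,cv2
a=[]
for n,b in(('side',(190,200,290,300)),):
    c=read_camera(n);np.savez(n+'1.npz',**c);x0,y0,x1,y1=b
    a.append(cv2.resize(c['img'][y0:y1,x0:x1,::-1],None,fx=5,fy=5,interpolation=2))
cv2.imwrite('pics/p2.png',np.hstack(a))
E
```

```text
(no output)
```

View pics/p2.png

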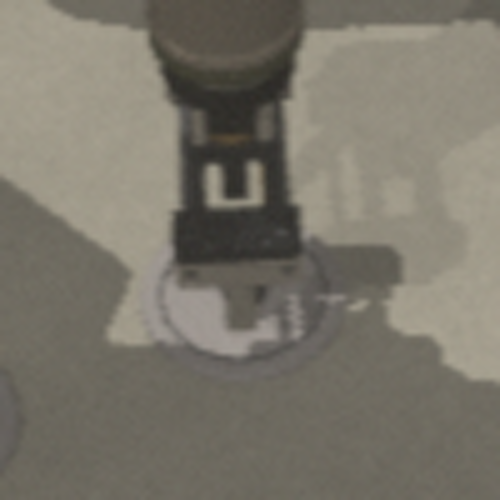

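Gripper is centred over the disc (finger at about 238,262 side). Descend and grip.

```bash
python3 -m creep '[[[0,0,1],[0,0,0]],[[0,0,1],[0,0,0]],[[0,0,0.8],[0,0,0]],[[0,0,0.4],[0,0,0]],[[0,0,0],[0,0,0]],[[0,0,0],[0,0,0]]]'; python3 g.py; python3 -m creep '[[[0,0,0],[0,0,0]],[[0,0,0],[0,0,0]],[[0,0,0],[0,0,0]],[[0,0,0],[0,0,0]],[[0,0,0],[0,0,0]],[[0,0,0],[0,0,0]],[[0,0,0],[0,0,0]],[[0,0,0],[0,0,0]],[[0,0,0],[0,0,0]]]' 10 30; python3 g.py
```

```text
t: 3.42
tool_pos: [0.4611, -0.1778, 0.1952]
orientation: [-3.137, 0.166, 0.002]
force: [-0.0, 0.5, 0.3]
opening: 0.093
t 3.42 grip [ 0.461  -0.1777  0.0279] yhead -96.1 zaxis [-0.001  0.    -1.   ] F [-0.   0.5  0.3] op 0.093 q [-0.47  0.06  1.97 -0.    1.11  1.21]
t: 4.17
tool_pos: [0.4613, -0.1779, 0.1957]
orientation: [-3.137, 0.166, 0.0]
force: [0.3, 0.0, -0.2]
opening: 0.0375
t 4.17 grip [ 0.4613 -0.1779  0.0284] yhead -96.1 zaxis [-0.  0. -1.] F [ 0.3  0.  -0.2] op 0.0375 q [-0.47  0.06  1.97  0.    1.11  1.21]
```

Still closing (knob is 26 mm).

```bash
python3 -m creep '[[[0,0,0],[0,0,0]],[[0,0,0],[0,0,0]],[[0,0,0],[0,0,0]],[[0,0,0],[0,0,0]],[[0,0,0],[0,0,0]]]' 10 30; python3 -m creep '[[[0,0,-0.5],[0,0,0]],[[0,0,-1],[0,0,0]],[[0,0,-2],[0,0,0]],[[0,0,-2],[0,0,0]],[[0,0,-2.5],[0,0,0]],[[0,0,-2.5],[0,0,0]],[[0,0,-2.5],[0,0,0]],[[0,0,-2.5],[0,0,0]],[[0,0,-2],[0,0,0]],[[0,0,-1],[0,0,0]],[[0,0,0],[0,0,0]]]'; python3 g.py .5215 .2015 .2
```

```text
t: 4.58
tool_pos: [0.4613, -0.1778, 0.1957]
orientation: [-3.137, 0.166, 0.0]
force: [0.3, 1.3, -0.2]
opening: 0.0253
t: 5.5
tool_pos: [0.462, -0.1782, 0.3842]
orientation: [3.135, -0.166, 0.008]
force: [0.4, -0.8, -2.4]
opening: 0.0254
t 5.5 grip [ 0.4628 -0.1786  0.2169] yhead -96.1 zaxis [ 0.005 -0.003 -1.   ] F [ 0.4 -0.8 -2.4] op 0.0254 q [-0.47 -0.15  1.8  -0.    1.48  1.21]
tool shift cm [  1.81 -38.42   1.63]
```

```bash
python3 - <<'E'
from plant import *
import numpy as np,cv2
for n in('top','side'):
    c=read_camera(n);cv2.imwrite(f'pics/{n}3.png',c['img'][:,:,::-1])
E
```

```text
(no output)
```

View pics/side3.png

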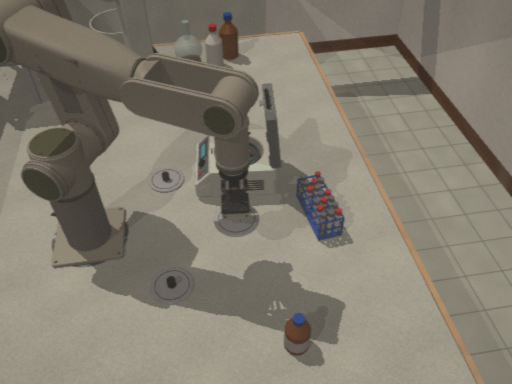

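View pics/top3.png

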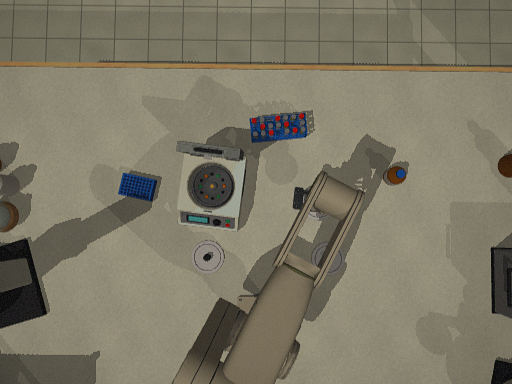

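The lid is held: side view shows the disc at (237,219) beneath the jaws. Carry it over the rotor.

```bash
python3 -m creep '[[[0,-1,0],[0,0,0]],[[0.1,-2,0],[0,0,0]],[[0.1,-2.5,0],[0,0,0]],[[0.1,-2.5,0],[0,0,0]],[[0.1,-2.5,0],[0,0,0]],[[0.1,-2.5,0],[0,0,0]],[[0.1,-2.5,0],[0,0,0]],[[0.1,-2.5,0],[0,0,0]],[[0.1,-2.5,0],[0,0,0]],[[0.1,-2.5,0],[0,0,0]],[[0.1,-2.5,0],[0,0,0]],[[0.1,-2,0],[0,0,0]]]'; python3 g.py .5215 .2015 .2 -96.2
```

```text
t: 6.6
tool_pos: [0.5006, 0.0968, 0.3786]
orientation: [-3.137, 0.165, 0.005]
force: [0.6, 0.1, -1.2]
opening: 0.0253
t 6.6 grip [0.5    0.0968 0.2113] yhead -96.0 zaxis [-0.003  0.    -1.   ] F [ 0.6  0.1 -1.2] op 0.0253 q [ 0.09 -0.1   1.77  0.    1.48  1.77]
tool shift cm [  1.04 -10.64   1.13]
turn about tool z deg 0.2
```

```bash
python3 -m creep '[[[0.2,-2,0],[0,0,0]],[[0.2,-2,0],[0,0,0]],[[0.2,-2,0],[0,0,0]],[[0.2,-2,0],[0,0,0]],[[0.1,-1.5,0],[0,0,0]],[[0.1,-0.8,0],[0,0,0]],[[0,0,0],[0,0,0]],[[0,0,0],[0,0,0]]]'; python3 g.py .5215 .2015 .2 -96.2; python3 - <<'E'
from plant import *
import numpy as np,cv2
for n,b in(('top',(140,110,290,250)),('side',(170,50,320,230))):
    c=read_camera(n);np.savez(n+'4.npz',**c);x0,y0,x1,y1=b
    cv2.imwrite(f'pics/{n}4.png',cv2.resize(c['img'][y0:y1,x0:x1,::-1],None,fx=3.2,fy=3.2,interpolation=2))
E
```

```text
t: 7.27
tool_pos: [0.5217, 0.1959, 0.3794]
orientation: [3.136, -0.165, -0.003]
force: [-0.3, -0.5, -1.7]
opening: 0.0251
t 7.27 grip [0.5214 0.1958 0.2122] yhead -96.0 zaxis [-0.002 -0.001 -1.   ] F [-0.3 -0.5 -1.7] op 0.0251 q [ 0.27  0.03  1.64 -0.    1.47  1.94]
tool shift cm [-0.04 -0.57  1.21]
turn about tool z deg 0.2
```

View pics/side4.png

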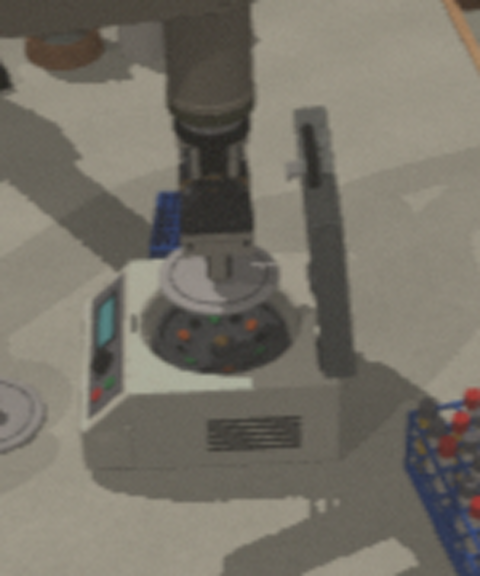

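View pics/top4.png

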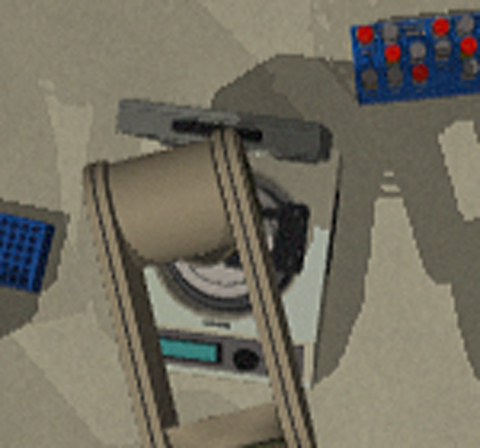

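```bash
python3 - <<'E'
from h import *
S=dict(np.load('side4.npz'))
x0,y0,x1,y1=215,120,262,152
hsv=cv2.cvtColor(S['img'],cv2.COLOR_RGB2HSV)[y0:y1,x0:x1]
m=((hsv[...,1]<35)&(hsv[...,2]>115)).astype(np.uint8)
cs=max(cv2.findContours(m,0,1)[0],key=cv2.contourArea)
v=S['img'].copy();cv2.drawContours(v,[cs+[[x0,y0]]],-1,(255,0,0),1)
# expected outline
for c,col in(((.5196,.1968),(0,255,0)),):
  for z in(.184,.190):
    for a in np.linspace(0,6.28,200):
        p=proj(S,[c[0]+.064*np.cos(a),c[1]+.064*np.sin(a),z]).round().astype(int);v[p[1],p[0]]=col
cv2.imwrite('pics/d4.png',np.hstack([cv2.resize(i[105:175,200:280,::-1],None,fx=5,fy=5,interpolation=0) for i in(S['img'],v)]))
E
```

```text
(no output)
```

View pics/d4.png

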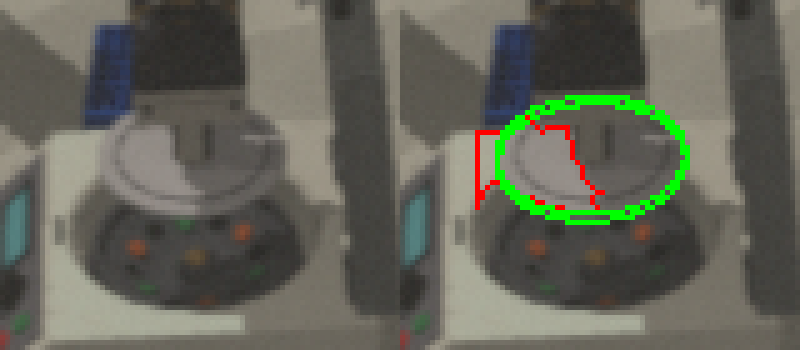

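Disc outline agrees with the grip-based prediction (side 238,136 to about 1 px), so offsets hold. Move over the axis and lower to just above the rim.

```bash
python3 -m creep '[[[0,-0.3,0.5],[0,0,0]],[[0,-0.3,1],[0,0,0]],[[0,0,1],[0,0,0]],[[0,0,1],[0,0,0]],[[0,0,1],[0,0,0]],[[0,0,1],[0,0,0]],[[0,0,0.6],[0,0,0]],[[0,0,0.3],[0,0,0]],[[0,0,0],[0,0,0]],[[0,0,0],[0,0,0]]]'; python3 g.py .5215 .2015 .1235 -96.2; python3 - <<'E'
from plant import *
import numpy as np,cv2
a=[]
for n,b in(('top',(170,140,260,240)),('side',(195,90,285,190))):
    c=read_camera(n);np.savez(n+'5.npz',**c);x0,y0,x1,y1=b
    a.append(cv2.resize(c['img'][y0:y1,x0:x1,::-1],None,fx=4.4,fy=4.4,interpolation=2))
cv2.imwrite('pics/p5.png',np.hstack(a))
E
```

```text
t: 8.2
tool_pos: [0.523, 0.2018, 0.3169]
orientation: [-3.137, 0.166, -0.0]
force: [-0.4, 0.2, -1.4]
opening: 0.0252
t 8.2 grip [0.523  0.2018 0.1496] yhead -96.1 zaxis [ 0.  0. -1.] F [-0.4  0.2 -1.4] op 0.0252 q [ 0.28  0.08  1.7  -0.    1.36  1.95]
tool shift cm [-0.14  0.04  2.61]
turn about tool z deg 0.1
```

View pics/p5.png

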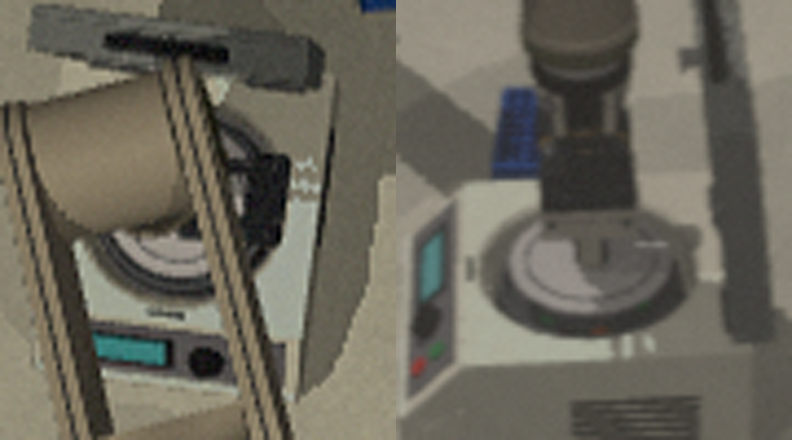

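```bash
python3 -m creep '[[[-0.1,0,0.5],[0,0,0]],[[0,0,0.6],[0,0,0]],[[0,0,0.4],[0,0,0]],[[0,0,0],[0,0,0]],[[0,0,0],[0,0,0]]]'; python3 g.py .522 .2015 .1235 -96.2; python3 - <<'E'
from plant import *
import numpy as np,cv2
a=[]
for n,b in(('top',(180,160,240,220)),('side',(205,115,275,175))):
    c=read_camera(n);np.savez(n+'6.npz',**c);x0,y0,x1,y1=b
    a.append(cv2.resize(c['img'][y0:y1,x0:x1,::-1],None,fx=6,fy=6,interpolation=2))
cv2.imwrite('pics/p6.png',np.hstack(a))
E
```

```text
t: 8.72
tool_pos: [0.5216, 0.2018, 0.3011]
orientation: [3.137, -0.166, -0.002]
force: [0.1, -0.9, -1.6]
opening: 0.0253
t 8.72 grip [0.5214 0.2017 0.1338] yhead -96.1 zaxis [-0.001 -0.    -1.   ] F [ 0.1 -0.9 -1.6] op 0.0253 q [ 0.28  0.09  1.72 -0.    1.33  1.95]
tool shift cm [0.06 0.02 1.02]
turn about tool z deg 0.1
```

View pics/p6.png

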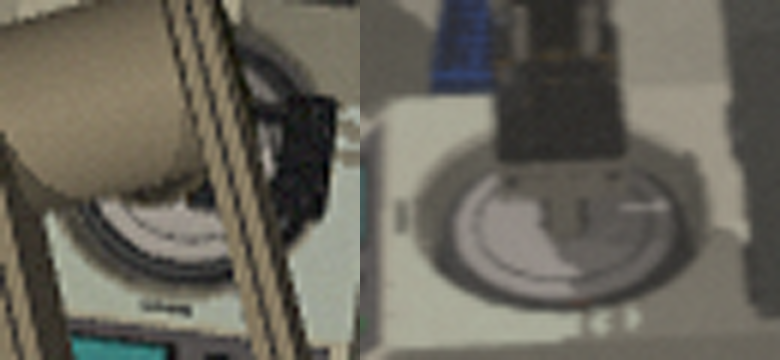

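Disc is centred in the rim (side, centre columns 564 vs 565 in the 6x crop). Lower the last centimetre.

```bash
python3 -m creep '[[[0,0,0.3],[0,0,0]],[[0,0,0.3],[0,0,0]],[[0,0,0.2],[0,0,0]],[[0,0,0],[0,0,0]],[[0,0,0],[0,0,0]]]'; python3 g.py .522 .2015 .1235;python3 -m creep '[[[0,0,0.1],[0,0,0]],[[0,0,0.1],[0,0,0]],[[0,0,0],[0,0,0]],[[0,0,0],[0,0,0]]]'; python3 g.py .522 .2015 .1235
```

```text
t: 9.23
tool_pos: [0.5217, 0.2018, 0.2934]
orientation: [3.137, -0.166, -0.001]
force: [-1.1, 0.4, -2.5]
opening: 0.0255
t 9.23 grip [0.5216 0.2018 0.1261] yhead -96.1 zaxis [-0.001 -0.    -1.   ] F [-1.1  0.4 -2.5] op 0.0255 q [ 0.28  0.1   1.73 -0.    1.31  1.95]
tool shift cm [0.04 0.03 0.26]
t: 9.57
tool_pos: [0.5218, 0.2018, 0.2917]
orientation: [3.137, -0.166, -0.0]
force: [0.8, 0.5, -2.5]
opening: 0.0251
t 9.57 grip [0.5218 0.2018 0.1244] yhead -96.1 zaxis [-0. -0. -1.] F [ 0.8  0.5 -2.5] op 0.0251 q [0.28 0.1  1.73 0.   1.31 1.95]
tool shift cm [0.02 0.03 0.09]
```

```bash
python3 -m creep '[[[0,0,0.1],[0,0,0]],[[0,0,0.05],[0,0,0]],[[0,0,0],[0,0,0]],[[0,0,0],[0,0,0]],[[0,0,0],[0,0,0]]]'; python3 g.py .522 .2015 .1235;python3 -m creep '[[[0,0,0.05],[0,0,0]],[[0,0,0],[0,0,0]],[[0,0,0],[0,0,0]]]'; python3 g.py .522 .2015 .1235
```

```text
t: 9.98
tool_pos: [0.522, 0.2019, 0.2907]
orientation: [-3.137, 0.166, -0.001]
force: [-1.8, -0.8, 4.2]
opening: 0.0254
t 9.98 grip [0.522  0.2019 0.1234] yhead -96.1 zaxis [ 0.  0. -1.] F [-1.8 -0.8  4.2] op 0.0254 q [ 0.28  0.11  1.73 -0.    1.31  1.95]
tool shift cm [ 0.    0.04 -0.01]
t: 10.23
tool_pos: [0.522, 0.2019, 0.2907]
orientation: [-3.137, 0.166, -0.001]
force: [-3.8, -0.6, 7.6]
opening: 0.0253
t 10.23 grip [0.5221 0.2019 0.1234] yhead -96.1 zaxis [ 0.001  0.    -1.   ] F [-3.8 -0.6  7.6] op 0.0253 q [ 0.28  0.11  1.73 -0.    1.31  1.95]
tool shift cm [-0.    0.04 -0.01]
```

Contact came exactly at ledge height (4–8 N up, not at rim height). Release.

```bash
python3 -m creep '[[[0,0,0],[0,0,0]],[[0,0,0],[0,0,0]],[[0,0,0],[0,0,0]],[[0,0,0],[0,0,0]],[[0,0,0],[0,0,0]],[[0,0,0],[0,0,0]]]' 55; python3 g.py; python3 -m creep '[[[0,0,-0.5],[0,0,0]],[[0,0,-1],[0,0,0]],[[0,0,-2],[0,0,0]],[[0,0,-2],[0,0,0]],[[0,0,-2],[0,0,0]],[[0,0,-2],[0,0,0]],[[0,0,-2],[0,0,0]],[[-1,0,-2],[0,0,0]],[[-2,0,-2],[0,0,0]],[[-2,0,-2],[0,0,0]],[[-2,0,-1],[0,0,0]],[[-1,0,0],[0,0,0]]]'; python3 g.py;  python3 - <<'E'
from plant import *
import numpy as np,cv2
a=[]
for n,b in(('top',(170,140,250,220)),('side',(195,90,285,190))):
    c=read_camera(n);np.savez(n+'7.npz',**c);x0,y0,x1,y1=b
    a.append(cv2.resize(c['img'][y0:y1,x0:x1,::-1],(420,420),interpolation=2)[:,:395])
cv2.imwrite('pics/p7.png',np.hstack(a))
E
```

```text
t: 10.73
tool_pos: [0.5218, 0.2019, 0.2896]
orientation: [3.137, -0.166, -0.0]
force: [-0.3, 0.5, -0.4]
opening: 0.0509
t 10.73 grip [0.5218 0.2019 0.1223] yhead -96.1 zaxis [-0. -0. -1.] F [-0.3  0.5 -0.4] op 0.0509 q [0.28 0.11 1.73 0.   1.31 1.95]
t: 11.73
tool_pos: [0.4411, 0.2106, 0.4793]
orientation: [-3.135, 0.165, -0.009]
force: [0.6, -0.4, -0.2]
opening: 0.051
t 11.73 grip [0.4421 0.211  0.312 ] yhead -96.0 zaxis [ 0.006  0.002 -1.   ] F [ 0.6 -0.4 -0.2] op 0.051 q [ 0.34 -0.2   1.67  0.    1.66  2.02]
```

View pics/p7.png

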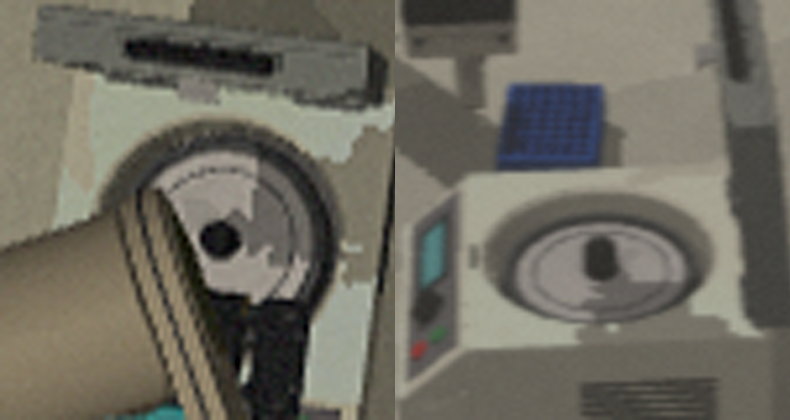

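The lid lies flat, concentric in the rim (side crop: disc 513–690, rim 492–712). Next, get behind the open hinged lid with the fingers shut, and compute the push arc.

```bash
python3 - <<'E'
from h import *
S=dict(np.load('side7.npz'));T=dict(np.load('top7.npz'))
hsv=cv2.cvtColor(S['img'],cv2.COLOR_RGB2HSV);im=S['img']
x0,y0,x1,y1=225,135,255,165
m=(im[y0:y1,x0:x1].max(2)<75).astype(np.uint8);n,_,st,ce=cv2.connectedComponentsWithStats(m)
print([(ce[i]+[x0,y0],st[i,4]) for i in range(1,n) if st[i,4]>15])
x0,y0,x1,y1=200,175,225,197
m=(T['img'][y0:y1,x0:x1].max(2)<60).astype(np.uint8);n,_,st,ce=cv2.connectedComponentsWithStats(m)
print([(ce[i]+[x0,y0],st[i,4], plane(T,*(ce[i]+[x0,y0]),.129)) for i in range(1,n) if st[i,4]>15])
for th in np.arange(1.5,-.01,-.15):
    r=.17;print(round(th,2),'mach x cm',round(100*(.105-r*np.cos(th)+.034*np.sin(th)),1),'tip z',round(100*(.122+r*np.sin(th)+.034*np.cos(th)),1))
E
python3 g.py .691 .183 .40
```

```text
[(array([239.22222222, 142.92592593]), np.int32(54)), (array([238.64912281, 151.49122807]), np.int32(57))]
[(array([205.98245614, 189.        ]), np.int32(57), array([0.50861821, 0.21720748, 0.129     ])), (array([211.5       , 185.14285714]), np.int32(42), array([0.52278975, 0.19752442, 0.129     ]))]
1.5 mach x cm 12.7 tip z 29.4
1.35 mach x cm 10.1 tip z 29.5
1.2 mach x cm 7.5 tip z 29.3
1.05 mach x cm 5.0 tip z 28.6
0.9 mach x cm 2.6 tip z 27.6
0.75 mach x cm 0.4 tip z 26.3
0.6 mach x cm -1.6 tip z 24.6
0.45 mach x cm -3.3 tip z 22.7
0.3 mach x cm -4.7 tip z 20.5
0.15 mach x cm -5.8 tip z 18.1
0.0 mach x cm -6.5 tip z 15.6
t 11.83 grip [0.4418 0.2107 0.3087] yhead -96.0 zaxis [ 0.002  0.001 -1.   ] F [ 0.1  0.8 -0.3] op 0.0512 q [ 0.34 -0.19  1.68  0.    1.66  2.02]
tool shift cm [25.1   0.14 -9.08]
```

```bash
python3 -m creep '[[[0,0,-1.5],[0,0,0]],[[0,0,-2],[0,0,0]],[[0,0,-2],[0,0,0]],[[0,0,-2],[0,0,0]],[[0,0,-2],[0,0,0]],[[1,0,-1],[0,0,0]],[[2,0,0],[0,0,0]],[[2,0,0],[0,0,0]],[[2,0,0],[0,0,0]],[[2,0,0],[0,0,0]],[[2,0,0],[0,0,0]],[[1,0,0],[0,0,0]]]' 0; python3 g.py .691 .183 .40
```

```text
t: 12.83
tool_pos: [0.5644, 0.1968, 0.5769]
orientation: [3.136, -0.168, -0.004]
force: [0.7, 0.9, -0.6]
opening: 0.0005
t 12.83 grip [0.564  0.1966 0.4096] yhead -96.1 zaxis [-0.003 -0.001 -1.   ] F [ 0.7  0.9 -0.6] op 0.0005 q [ 0.25  0.12  1.18 -0.    1.84  1.93]
tool shift cm [ 1.278e+01 -1.000e-02  9.200e-01]
```

```bash
python3 -m creep '[[[1.5,0,0],[0,0,0]],[[2,0,0],[0,0,0]],[[2,0,0],[0,0,0]],[[2,0,0],[0,0,0]],[[2,0,0],[0,0,0]],[[2,0,0],[0,0,0]],[[1,0,0],[0,0,0]],[[0,0,0],[0,0,0]],[[0,0,0],[0,0,0]]]' 0; python3 g.py .691 .183 .305;  python3 - <<'E'
from plant import *
import numpy as np,cv2
c=read_camera('side');np.savez('side8.npz',**c)
cv2.imwrite('pics/p8.png',cv2.resize(c['img'][20:220,180:360,::-1],None,fx=3,fy=3,interpolation=2))
E
```

```text
t: 13.58
tool_pos: [0.6871, 0.184, 0.577]
orientation: [3.136, -0.168, -0.005]
force: [-0.5, 0.5, -0.3]
opening: 0.0004
t 13.58 grip [0.6865 0.1839 0.4097] yhead -96.1 zaxis [-0.003 -0.001 -1.   ] F [-0.5  0.5 -0.3] op 0.0004 q [ 0.19  0.47  0.77 -0.    1.9   1.87]
tool shift cm [ 0.49  0.03 10.47]
```

View pics/p8.png

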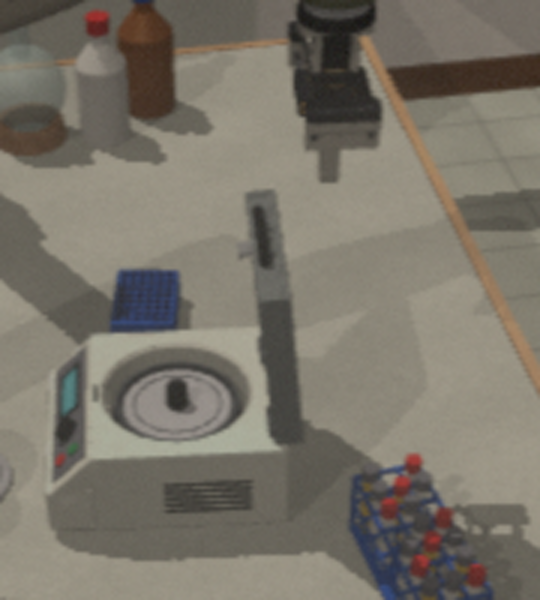

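Fingers are shut, behind and above the upright lid (tip at ~328,180 in crop; lid top at ~260,195). Go down behind it.

```bash
python3 -m creep '[[[0.3,0,1],[0,0,0]],[[0.2,0,1.5],[0,0,0]],[[0,0,1.5],[0,0,0]],[[0,0,1.5],[0,0,0]],[[0,0,1.5],[0,0,0]],[[0,0,1.2],[0,0,0]],[[0,0,0.8],[0,0,0]],[[-0.8,0,0],[0,0,0]],[[-0.8,0,0],[0,0,0]],[[0,0,0],[0,0,0]]]'; python3 g.py .691 .183 .319;  python3 - <<'E'
from plant import *
import numpy as np,cv2
c=read_camera('side');np.savez('side9.npz',**c)
cv2.imwrite('pics/p9.png',cv2.resize(c['img'][20:220,180:360,::-1],None,fx=3,fy=3,interpolation=2))
E
```

```text
t: 14.47
tool_pos: [0.6738, 0.186, 0.49]
orientation: [-3.137, 0.165, -0.0]
force: [-0.3, -0.1, 0.3]
opening: 0.0001
t 14.47 grip [0.6739 0.1861 0.3227] yhead -96.0 zaxis [ 0.  0. -1.] F [-0.3 -0.1  0.3] op 0.0001 q [0.2  0.39 1.03 0.   1.72 1.87]
tool shift cm [1.74 0.12 0.37]
```

View pics/p9.png

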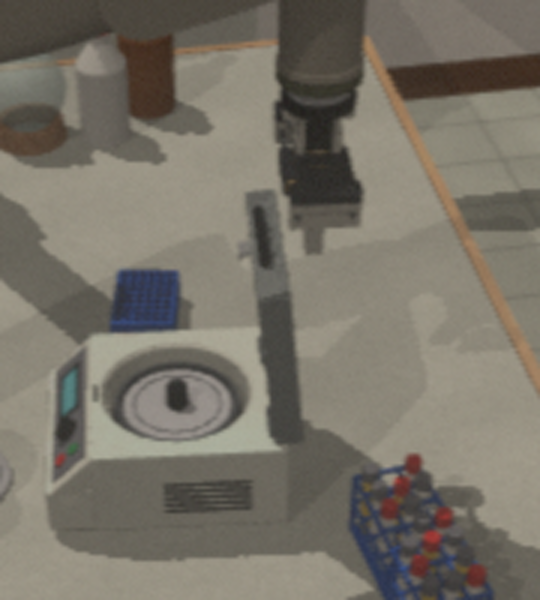

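```bash
python3 -m creep '[[[-1,0,0],[0,0,0]],[[-1,0,0],[0,0,0]],[[-1,0,0],[0,0,0]],[[-1,0,0],[0,0,0]],[[-1,0,0],[0,0,0]],[[0,0,0],[0,0,0]]]'; python3 g.py;  python3 - <<'E'
from plant import *
import numpy as np,cv2
c=read_camera('side');np.savez('side10.npz',**c)
cv2.imwrite('pics/p10.png',cv2.resize(c['img'][20:220,180:360,::-1],None,fx=3,fy=3,interpolation=2))
E
```

```text
t: 15.02
tool_pos: [0.6246, 0.1911, 0.4908]
orientation: [-3.137, 0.165, -0.003]
force: [0.3, -0.6, 0.2]
opening: 0.0005
t 15.02 grip [0.6249 0.1912 0.3235] yhead -96.0 zaxis [ 0.002  0.    -1.   ] F [ 0.3 -0.6  0.2] op 0.0005 q [0.22 0.26 1.19 0.   1.69 1.89]
```

View pics/p10.png

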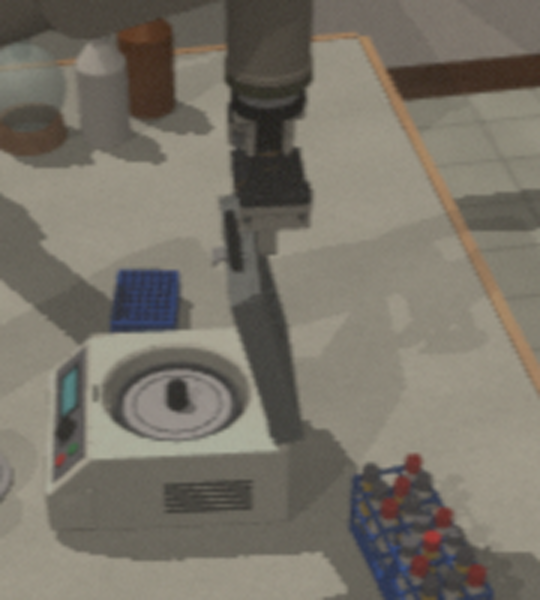

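The lid follows (now about 1.3 rad). Continue along the arc.

```bash
python3 -m creep '[[[-0.9,0,0],[0,0,0]],[[-1.3,0,0.2],[0,0,0]],[[-1.3,0,0.2],[0,0,0]],[[-1.3,0,0.4],[0,0,0]],[[-1.3,0,0.4],[0,0,0]],[[-1.2,0,0.6],[0,0,0]],[[-1.2,0,0.6],[0,0,0]],[[0,0,0],[0,0,0]]]'; python3 g.py;  python3 - <<'E'
from plant import *
import numpy as np,cv2
c=read_camera('side');np.savez('side11.npz',**c)
cv2.imwrite('pics/p11.png',cv2.resize(c['img'][20:220,180:360,::-1],None,fx=3,fy=3,interpolation=2))
E
```

```text
t: 15.73
tool_pos: [0.54, 0.2001, 0.4651]
orientation: [3.137, -0.165, -0.002]
force: [-1.1, -0.4, -0.3]
opening: 0.0003
t 15.73 grip [0.5398 0.2001 0.2978] yhead -96.0 zaxis [-0.001 -0.    -1.   ] F [-1.1 -0.4 -0.3] op 0.0003 q [0.27 0.05 1.47 0.   1.63 1.94]
```

View pics/p11.png

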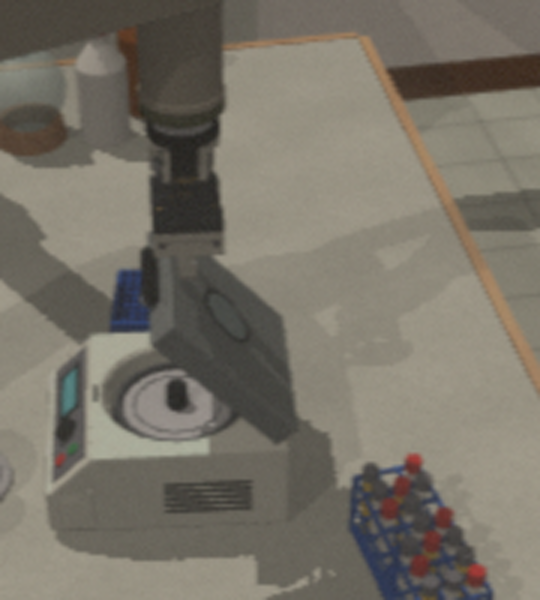

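```bash
python3 -m creep '[[[-1.1,0,0.8],[0,0,0]],[[-1.1,0,0.8],[0,0,0]],[[-1,0,0.95],[0,0,0]],[[-1,0,0.95],[0,0,0]],[[-0.85,0,1.1],[0,0,0]],[[-0.85,0,1.1],[0,0,0]],[[-0.65,0,1.2],[0,0,0]],[[-0.65,0,1.2],[0,0,0]],[[0,0,0],[0,0,0]]]'; python3 g.py;  python3 - <<'E'
from plant import *
import numpy as np,cv2
c=read_camera('side');np.savez('side12.npz',**c)
cv2.imwrite('pics/p12.png',cv2.resize(c['img'][20:220,180:360,::-1],None,fx=3,fy=3,interpolation=2))
E
```

```text
t: 16.53
tool_pos: [0.4688, 0.2074, 0.3827]
orientation: [3.136, -0.166, -0.005]
force: [-0.7, -0.7, 0.1]
opening: 0.0001
t 16.53 grip [0.4682 0.2072 0.2154] yhead -96.1 zaxis [-0.003 -0.001 -1.   ] F [-0.7 -0.7  0.1] op 0.0001 q [ 0.32 -0.09  1.76  0.    1.48  1.99]
```

View pics/p12.png

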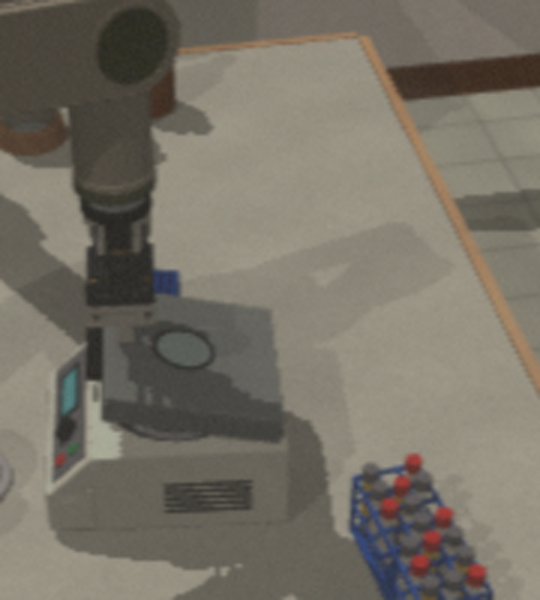

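```bash
python3 -m creep '[[[-0.3,0,0.6],[0,0,0]],[[-0.3,0,0.6],[0,0,0]],[[-0.3,0,0.6],[0,0,0]],[[-0.2,0,0.6],[0,0,0]],[[-0.1,0,0.6],[0,0,0]],[[0,0,0.6],[0,0,0]],[[0,0,0.3],[0,0,0]],[[0,0,0],[0,0,0]],[[0,0,0],[0,0,0]]]'; python3 g.py
```

```text
t: 17.33
tool_pos: [0.4572, 0.2087, 0.3454]
orientation: [3.137, -0.166, -0.001]
force: [0.6, -0.4, -0.4]
opening: 0.0
t 17.33 grip [0.4571 0.2086 0.1781] yhead -96.1 zaxis [-0.001 -0.    -1.   ] F [ 0.6 -0.4 -0.4] op 0.0 q [ 0.33 -0.1   1.83 -0.    1.41  2.  ]
```

```bash
python3 -m creep '[[[0,0,0.15],[0,0,0]],[[0,0,0.15],[0,0,0]],[[0,0,0.1],[0,0,0]],[[0,0,0],[0,0,0]],[[0,0,0],[0,0,0]]]'; python3 g.py
```

```text
t: 17.75
tool_pos: [0.4573, 0.2088, 0.3424]
orientation: [-3.137, 0.166, -0.001]
force: [-1.7, -0.3, 5.5]
opening: 0.0001
t 17.75 grip [0.4574 0.2088 0.1751] yhead -96.1 zaxis [ 0.001  0.    -1.   ] F [-1.7 -0.3  5.5] op 0.0001 q [ 0.33 -0.1   1.83  0.    1.4   2.  ]
```

```bash
python3 -m creep '[[[0,0,0.1],[0,0,0]],[[0,0,0.1],[0,0,0]],[[0,0,0],[0,0,0]],[[0,0,0],[0,0,0]],[[0,0,0],[0,0,0]]]'; python3 g.py
```

```text
t: 18.17
tool_pos: [0.4573, 0.2088, 0.3422]
orientation: [-3.137, 0.166, -0.002]
force: [-8.9, -3.8, 19.0]
opening: 0.001
t 18.17 grip [0.4575 0.2089 0.1749] yhead -96.1 zaxis [ 0.001  0.    -1.   ] F [-8.9 -3.8 19. ] op 0.001 q [ 0.33 -0.1   1.83 -0.    1.4   2.  ]
```

On the stop: 19 N with only 0.2 mm of give, tip at 156.2 mm against 156 nominal. Retreat upward and look.

```bash
python3 -m creep '[[[0,0,-0.3],[0,0,0]],[[0,0,-1],[0,0,0]],[[0,0,-2],[0,0,0]],[[0,0,-2],[0,0,0]],[[0,0,-2],[0,0,0]],[[-1,1,-2],[0,0,0]],[[-1,2,-2],[0,0,0]],[[-1,2,-2],[0,0,0]],[[-1,2,-2],[0,0,0]],[[0,2,0],[0,0,0]],[[0,1,0],[0,0,0]],[[0,0,0],[0,0,0]]]'; python3 g.py;  python3 - <<'E'
from plant import *
import numpy as np,cv2
a=[]
for n,b in(('top',(160,120,270,240)),('side',(180,90,290,210))):
    c=read_camera(n);np.savez(n+'13.npz',**c);x0,y0,x1,y1=b
    a.append(cv2.resize(c['img'][y0:y1,x0:x1,::-1],None,fx=3.6,fy=3.6,interpolation=2))
    cv2.imwrite(f'pics/{n}13.png',c['img'][:,:,::-1])
cv2.imwrite('pics/p13.png',np.hstack(a))
E
```

```text
t: 19.17
tool_pos: [0.4068, 0.1122, 0.493]
orientation: [3.137, -0.17, 0.001]
force: [-0.2, 0.4, -0.1]
opening: 0.0007
t 19.17 grip [0.4069 0.1122 0.3257] yhead -96.2 zaxis [ 0.001 -0.    -1.   ] F [-0.2  0.4 -0.1] op 0.0007 q [ 0.15 -0.38  1.8  -0.    1.72  1.83]
```

View pics/p13.png

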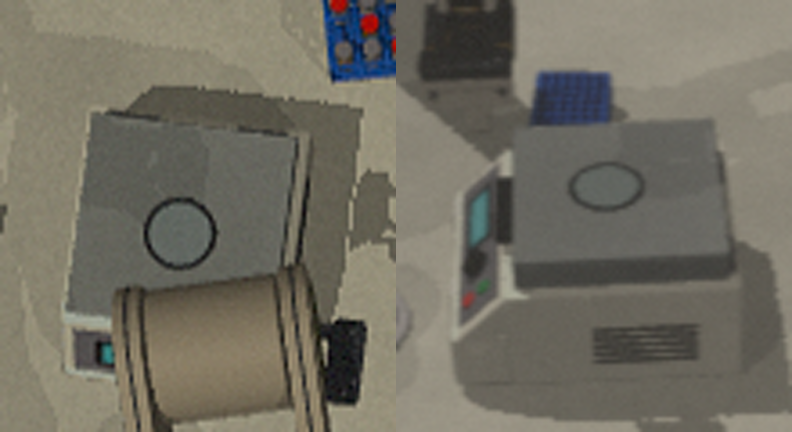

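View pics/side13.png

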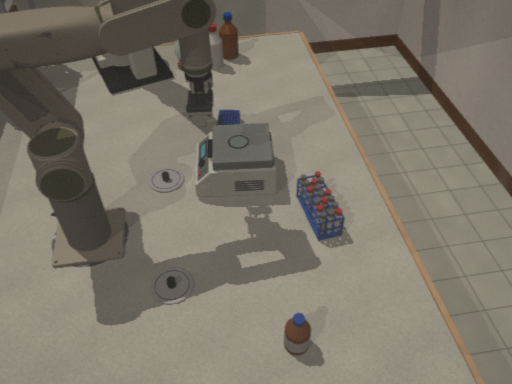

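The lid lies flush on the deck (side crop 515–735 × 120–285), the rack (320,205), block (229,117) and bottle (298,334) are where they were, and the arm touches nothing.

```bash
python3 -m creep '[[[0,0,0],[0,0,0]],[[0,0,0],[0,0,0]],[[0,0,0],[0,0,0]]]'; python3 -c "
from plant import *
print(close_job())"
```

```text
t: 19.52
tool_pos: [0.407, 0.1141, 0.4921]
orientation: [3.137, -0.165, -0.002]
force: [-0.4, 1.1, -0.1]
opening: 0.0006
the job is handed in; nothing more can be done
None
```

The job is handed in at about 19.5 s: the rotor's lid is on the rotor and the centrifuge's lid is shut. `close_job()` gives no verdict, so this rests on my own checks.

- **Rotor's lid:** I took the one farthest from the base (0.495 m, against 0.34 m for the other two) and lowered it onto the rotor. It touched at ledge height, with the disc's underside at about 95 mm, and only then did I open the fingers. The side view afterwards showed it flat and centred inside the rim.
- **Centrifuge's lid:** I pushed it shut slowly along its arc, finishing at about 0.4 rad/s. It held 19 N with 0.2 mm of give, at 156.2 mm against the nominal 156 mm, and the last pictures show it lying flush.
- **Bystanders and arm:** The rack, block and bottle look unmoved in the last side picture, which I judged by eye. The arm stood clear with about zero force on the tool.

**Disagreements:** The two cameras differed by 2–3 mm, so I used their mean. After release, the knob in the top view came out 2–3 mm to one side of the axis. I put part of that down to seeing the knob's side, and it is within the 4 mm of play and the 8 mm limit.

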